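# Push a canister lid home with the ratchet press and free it

### The job

On the clamp press that holds a canister, pump the trigger lever until the canister's lid is pushed fully home, letting the lever come right up after each stroke. Then press the release button and keep it down until the jaw has run all the way back, leaving the lid home. Leave the lever of the empty spare press alone.

Things in the scene. Friction and masses are not known exactly. Their poses are not given: they have to be found in the camera images.
- press: Grey one-hand bar clamp with a canister lying in it, on a 390 x 90 mm steel base plate fixed to the table. Origin: table level under the lever's pivot. x runs along the clamp from lever to canister (yaw up to 0.2 rad from straight away from the robot), z up. Along x: lever grip -91 mm, pivot pin (height 100, cheeks 117 mm, to x = 14) 0, release 60, jaw 122 to 180, can 176 to 296.
- press_trigger_pad (a point): Middle of the top of the black grip (60 mm long, 42 wide, sloping 20 degrees up towards the robot) on the trigger lever of that press. 142 mm above the table at rest; a full stroke takes it 43 mm down, under 10 mm towards the robot, to a stop. Press it straight down, 3 to 15 N; a spring lifts it. The point moves with the lever.
- press_trigger (a joint): Turn of that lever: 0 = up at rest, grows as pressed, 0.44 rad = stop. Each full stroke (over 0.38) and full return (below 0.02) moves the jaw on by one 10 mm notch; a short one may do nothing. In the stroke the jaw runs up to 5 mm past the notch, then settles back. Overpressing does no harm: the jaw's rubber pad is sprung and the notches end at 50 mm.
- press_jaw (a joint): Travel of that press's toothed bar and jaw towards the canister, m: 0 = fully back; it starts at 0 or 0.010. A ratchet holds it at each 0.010. Its pad meets a lid that is home at 0.040, then yields. While the release is down a spring runs the jaw back to 0 in about 0.5 s; it catches on a notch if the button comes up too soon.
- press_lid (a joint): Travel of the push-fit lid of the canister in that press, m: starts at 0 (20 mm proud) to 0.006; 0.020 = fully home, its 93 mm wide cap closed on the can's rim. A gap between cap and rim shows the narrower white plug until it is home. It stays where it is pushed.
- press_release_top (a point): Middle of the top of that press's release button, a black block 30 x 34 mm on a steel stem, between lever pivot and canister; 118 mm above the table at rest. Pressed straight down it travels 12 mm to a stop and frees the jaw beyond 9 mm; 3 to 10 N; springs up. It ticks down up to 5 mm by itself as the jaw advances.
- spare_trigger_pad (a point): The same grip point on the empty spare press, which looks the same but has no canister in it.

How it is judged:
By the outcome, as a careful person would: the job done as asked, in the order asked, and still so for the second after the job is handed in, with the robot touching nothing.
It also fails if it takes over 48 s, if anything falls off the work surface, if the arm or the gripper's body presses on something with over 40 N, if the wrist force passes 120 N, or if a joint passes its speed limit or range.

### The arm

A 6-joint arm with a two-finger parallel gripper is mounted at the origin on the work surface. World frame = base frame: x ahead of the robot, y to its left, z up, the work surface at z = 0. Lengths are in mm, angles in rad, forces in N, time in s.
With the tool pointing down it reaches from about 350 to 875 mm from the base axis. Payload 4.2 kg.
Tool frame: the origin (TCP) lies on the mounting face of the last link; the fingertips stand 173 mm ahead of it and the grasp point (between the pads) lies grip_point_offset ahead of it (grip_point_offset is the distance from the TCP to the grasp point, in mm); z points along the fingers, y is the line along which they close (so a half turn about z gives the same grasp; the last joint's range is limited). The gripper opens to 85 mm and grips with 20 to 120 N. Pads are 22 mm wide; open, the fingers measure 114 mm over their backs; the gripper's body (76 mm by 85 mm) begins 54 mm behind the grasp point. The pads swing forward as they close: fully open they stand 13 mm farther back than shut.
Start: joints at [1.57, 0.385, 0.008, 0, -1.194, -0.259], TCP at [160.523, 604.014, 404.712] pointing down, gripper open.
Joint ranges: [-3.14, 3.14], [-1.21, 2.06], [-1.07, 1.41], [-3.16, 2.05], [-2.99, -0.16], [-3.1, 3.1]. Speed limits (rad/s): [2.79, 2.79, 3.14, 3.14, 3.14, 3.14].

### API

Orientations are given as a unit quaternion [x, y, z, w].
In Python, from bench import read_state, get_image, job_done, recognise, place_of, grip_point_offset gives the robot as it stands. The module is installed in compiled form; this text tells all that it offers.
- The arm moves only by the tool carry_out, never from a script. Its arguments are lists of equal length, an entry for each row: "slide": the shift along the tool's x, y, z in m, a list of three; "roll": the turn about the tool's z in degrees; "claw": the finger opening in m, from 0 to 0.0854. A call has 1 to 8 rows; each row is the pose to reach, as a shift and turn from the pose commanded when the call began, along the tool's axes at that moment; what a row does not reach only later rows make up. A row lasts 1/8 s, in which the tool goes at most 62.5 mm and 10.7 degrees, less where a joint would pass 70% of its speed; a pose out of reach is approached as far as the arm can. A call with a gripper value outside its range is refused whole. The fingers move at their own pace and stop on an object; the grip force is fixed at half the most. Time passes only in rows, so rows that repeat a pose let the fingers close. It gives the time, the measured TCP pose, the force, the opening and the grip force at its end, in the units of the state.
- read_state(): the state, without advancing time (a new reading comes with each control period).
- get_image(name): name is "scene" or "top" or "wrist"; returns a dict with "img" (384x512x3 uint8, red, green, blue), "z_map" (384x512 float32, mm along the optical axis (not along the pixel's ray), 0 where there is no reading), "mtx" (3x3 intrinsics, pixels), "world_from_camera" (4x4, takes a point from camera to world coordinates); the wrist camera has in their place "T_tool_cam" (4x4, takes a point from camera to tool coordinates, whose origin is the TCP and whose axes are the flange's). Camera axes: x right, y up, looking along -z (the intrinsics and any distortion apply to the point x, -y, -z); pixel columns grow to the right and rows downward; lengths in mm; the calibration is good to about 2 mm. A picture is of the moment at which its call begins: read the wrist's pose just before it.
- job_done(): hands the job in; it is judged then, once.
Trained networks look in a picture, given as the dict that the camera call returned (one of the last four; its "shot" number tells which), for a name from the list of things; names that differ only in an ending like _2 or _b are one class to them, and where a whole thing is asked for, a point or a joint stands for the part that bears it (a point fixed in the world has none). Each returns a list of dicts, best first, with "conf" (0 to 1); they miss things now and then, are a little off and sometimes report something else, mostly with a low value. They report only what shows in the picture. A call takes as long as a camera call.
- recognise(picture, thing): "at" ([column, row] in pixels, amid what is visible of it).
- place_of(picture, thing): "at" ([column, row] in pixels: a listed point, or the origin of a listed thing).
The state is a dict: "clock": time; "joints": joint angles; "joint_vel": joint speeds; "joint_efforts": joint torques, N m; "position": TCP position; "ee_rot": TCP orientation; "contact_force": force on the tool from outside, world axes, zero at the start; "wrist_torque": the same for the moment, N m; "gripper_width": finger opening in mm; "grasp_force": force on a finger pad.
Only numpy, scipy, OpenCV 4.12 (cv2) and the standard library are available. Lean on these libraries where they do the work, as an engineer would, in place of code of your own. Each camera call takes 0.05 s, during which the arm holds its last target. There are 200 camera calls.

## Working session

There is one attempt and no reset: what is moved stays moved. The work goes in short steps, Python scripts to look and compute and a tool call to move; the robot and the scene stay as the last step left them, time stands still between calls to the robot, and variables do not carry over. Pictures are saved under pics/ and viewed, at most 10 in all, crops included, and the job is handed in when it is done.

Besides the shell and the picture viewer there is one more tool, called after ">>>" as name([rows], argument=value, ...), one row to a line, values as JSON. carry_out: Moves the arm, as the interface text tells. Its arguments: {"type":"object","properties":{"slide":{"type":"array"},"roll":{"type":"array"},"claw":{"type":"array"}},"required":["slide","roll","claw"]}

```bash
mkdir -p pics; cat > h.py <<'E'
import numpy as np, cv2
from bench import *
def world(p,uv,win=2):
    K=np.array(p["mtx"]);u,v=uv;z=p["z_map"];r,c=int(round(v)),int(round(u))
    w=z[max(r-win,0):r+win+1,max(c-win,0):c+win+1];w=w[w>0];d=np.median(w)
    P=np.array([(u-K[0,2])/K[0,0]*d,-(v-K[1,2])/K[1,1]*d,-d,1])
    if "world_from_camera" in p: return (np.array(p["world_from_camera"])@P)[:3]
    from scipy.spatial.transform import Rotation as R
    s=p["state"];t=(np.array(p["T_tool_cam"])@P)[:3]
    return R.from_quat(s["ee_rot"]).apply(t)+np.array(s["position"])
def shot(n,f=None):
    s=read_state();p=get_image(n);p["state"]=s
    if f: cv2.imwrite("pics/"+f,cv2.cvtColor(p["img"],cv2.COLOR_RGB2BGR))
    return p
E
python3 - <<'E'
from h import *
s=read_state();print(s["clock"],s["position"],s["ee_rot"],s["gripper_width"],grip_point_offset)
ims=[]
for n in ["scene","top"]:
    p=shot(n);ims.append(p["img"])
    for t in ["press","press_trigger_pad","press_release_top","press_lid","press_jaw","spare_trigger_pad"]:
        for f in (place_of,recognise):
            if f is place_of and t in("press_lid","press_jaw"):continue
            for d in f(p,t)[:3]: print(n,t,f.__name__,np.round(d["at"]),round(d["conf"],2),world(p,d["at"]).round())
cv2.imwrite("pics/a.png",cv2.cvtColor(cv2.resize(np.vstack(ims),(0,0),fx=.78,fy=.78),cv2.COLOR_RGB2BGR))
E
```

```text
0.0 [160.45663912 603.84215216 403.61493546] [ 9.91565931e-01 -1.29598675e-01 -8.89311981e-05  1.08612227e-03] 85.15821748399901 154.70000000000002
scene press call [349. 259.] 0.95 [646. 195.  87.]
scene press call [333. 302.] 0.66 [747. 179. 104.]
scene press_trigger_pad call [377. 174.] 0.86 [484. 221. 140.]
scene press_trigger_pad call [370. 189.] 0.71 [512. 213. 126.]
scene press_release_top call [351. 238.] 0.67 [629. 192. 118.]
scene press_release_top call [349. 244.] 0.7 [640. 190. 115.]
scene press_lid call [335. 293.] 0.75 [727. 180.  98.]
scene press_jaw call [343. 272.] 0.89 [657. 190.  66.]
scene spare_trigger_pad call [132. 139.] 0.78 [ 502. -237.  143.]
scene spare_trigger_pad call [130. 157.] 0.94 [ 536. -228.  127.]
top press call [156. 189.] 0.97 [557. 184. 115.]
top press call [380. 220.] 0.18 [ 502. -239.  143.]
top press call [167. 127.] 0.73 [687. 174.  77.]
top press_trigger_pad call [133. 230.] 0.72 [477. 219. 141.]
top press_trigger_pad call [141. 220.] 0.59 [497. 208. 133.]
top press_trigger_pad call [156. 144.] 0.57 [650. 193.  85.]
top press_release_top call [152. 154.] 0.66 [625. 194. 116.]
top press_release_top call [154. 156.] 0.55 [621. 191. 116.]
top press_lid call [169. 110.] 0.96 [716. 166. 102.]
top press_jaw call [161. 142.] 0.95 [659. 188.  66.]
top spare_trigger_pad call [377. 219.] 0.6 [ 505. -232.  141.]
top spare_trigger_pad call [372. 205.] 0.6 [ 532. -227.  128.]
```

View pics/a.png

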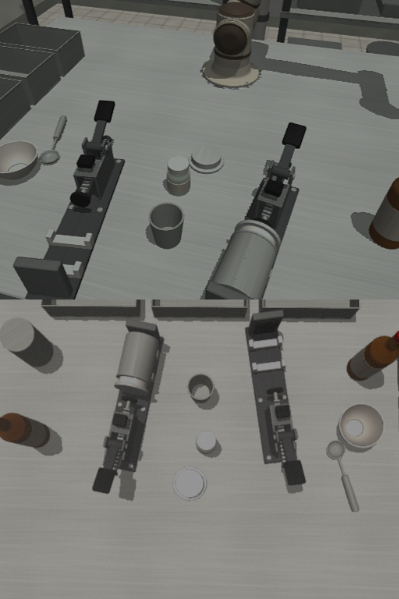

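The picture shows the canister press at y≈+200 (its pad is near display pixel (104,479) of the top view, the lower half). The spare, with no canister, is at y≈-235. Pad ≈ (479,220,141) and release ≈ (627,193,117) are 149 mm apart where 151 is expected, with yaw ≈ -0.18. The path is clear of the bottles.

>>> carry_out([
  [0.055,0.039,0],
  [0.11,0.078,0],
  [0.165,0.117,0.005],
  [0.22,0.156,0.01],
  [0.275,0.195,0.015],
  [0.33,0.234,0.02],
  [0.385,0.273,0.025],
  [0.407,0.289,0.03],
], roll=[0,0,0,0,-2,-4.5,-4.5,-4.5], claw=[0,0,0,0,0,0,0,0])

```text
clock: 2.1
position: [480.4, 218.9, 375.2]
ee_rot: [0.996, -0.09, 0.001, -0.001]
contact_force: [0.6, 0.9, -0.0]
gripper_width: 0.2
grasp_force: 0.0
```

```bash
python3 - <<'E'
from h import *
w=shot("wrist");s=shot("scene")
for t in ["press_trigger_pad","press_release_top"]:
    for d in place_of(w,t)[:2]: print(t,np.round(d["at"]),round(d["conf"],2),world(w,d["at"]).round())
print(read_state()["position"],read_state()["clock"])
c=cv2.resize(s["img"][150:384,250:420],(0,0),fx=2,fy=2)
i=cv2.resize(w["img"],(0,0),fx=.85,fy=.85)
o=np.zeros((468,340+i.shape[1],3),np.uint8);o[:,:340]=c;o[:i.shape[0],340:]=i
cv2.imwrite("pics/b.png",o[:,:,::-1])
E
```

```text
press_trigger_pad [253. 212.] 0.64 [479. 221. 141.]
[479.95653887 219.4089075  374.59008821] 2.3
```

View pics/b.png

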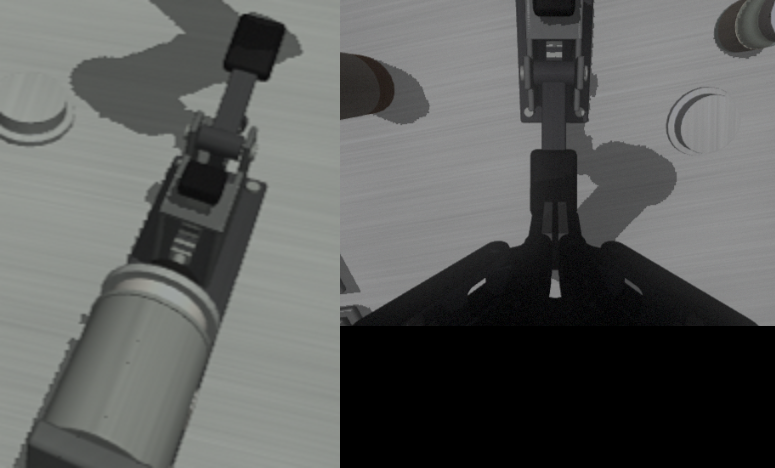

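The wrist view has the fingertips centred over the black grip (pad at raw pixel (253,212), measured at (479,221,141)). In the scene crop, a white plug gap shows at the lid. First stroke next.

>>> carry_out([
  [0,0,0.05],
  [-0.001,0,0.065],
  [-0.003,0,0.08],
  [-0.004,0,0.09],
  [-0.005,0,0.098],
  [-0.005,0,0.1],
  [-0.005,0,0.1],
], roll=[0,0,0,0,0,0,0], claw=[0,0,0,0,0,0,0])

```text
clock: 3.18
position: [473.7, 222.4, 276.2]
ee_rot: [0.996, -0.089, -0.0, 0.0]
contact_force: [-4.3, 0.2, 7.1]
gripper_width: -0.1
grasp_force: 3.9
```

>>> carry_out([
  [0,0,0.002],
  [0,0,0.004],
  [0,0,0.004],
], roll=[0,0,0], claw=[0,0,0])

```text
clock: 3.55
position: [473.6, 222.5, 273.2]
ee_rot: [0.996, -0.089, 0.0, 0.0]
contact_force: [-6.6, -0.6, 12.3]
gripper_width: 0.1
grasp_force: 6.4
```

>>> carry_out([
  [0.003,0,-0.03],
  [0.005,0,-0.06],
  [0.005,0,-0.065],
  [0.005,0,-0.065],
], roll=[0,0,0,0], claw=[0,0,0,0])

```text
clock: 4.05
position: [478.9, 220.9, 335.9]
ee_rot: [0.996, -0.09, 0.0, -0.0]
contact_force: [0.6, -0.2, 0.9]
gripper_width: 0.2
grasp_force: 0.0
```

```bash
python3 - <<'E'
from h import *
w=shot("wrist")
for d in place_of(w,"press_trigger_pad")[:1]: print(d["at"],world(w,d["at"]).round())
p=shot("scene")
for d in recognise(p,"press_jaw")[:2]: print(d["at"],world(p,d["at"]).round())
p=shot("top")
for t in("press_jaw","press_lid"):
  for d in recognise(p,t)[:2]: print(t,d["at"],world(p,d["at"]).round())
s=read_state();print(s["contact_force"],s["position"])
E
```

```text
[254.8, 232.7] [479. 221. 141.]
[341.7, 271.7] [657. 188.  66.]
press_jaw [158.7, 142.4] [658. 193.  66.]
[ 0.189066   -0.62885373  0.09403155] [479.29818177 220.47480878 335.07194638]
```

>>> carry_out([
  [0,0,0.025],
  [-0.003,0,0.045],
  [-0.005,0,0.06],
  [-0.005,0,0.065],
  [-0.005,0,0.065],
  [-0.002,0,0.03],
  [0,0,0],
  [0,0,0],
], roll=[0,0,0,0,0,0,0,0], claw=[0,0,0,0,0,0,0,0])

```text
clock: 5.4
position: [480.0, 220.9, 338.1]
ee_rot: [0.996, -0.09, 0.002, -0.002]
contact_force: [0.7, -0.8, 0.1]
gripper_width: -0.0
grasp_force: 0.0
```

>>> carry_out([
  [0,0,0.025],
  [-0.003,0,0.045],
  [-0.005,0,0.06],
  [-0.005,0,0.065],
  [-0.005,0,0.065],
  [-0.002,0,0.03],
  [0,0,0],
  [0,0,0],
], roll=[0,0,0,0,0,0,0,0], claw=[0,0,0,0,0,0,0,0])

```text
clock: 6.4
position: [479.8, 220.7, 337.2]
ee_rot: [0.996, -0.09, 0.001, -0.001]
contact_force: [-0.1, -0.6, 0.0]
gripper_width: -0.1
grasp_force: 0.0
```

```bash
python3 - <<'E'
from h import *
s=shot("scene");t=shot("top")
o=np.zeros((500,760,3),np.uint8)
o[:480,:320]=cv2.resize(s["img"][210:330,300:380],(0,0),fx=4,fy=4)
o[:480,340:740]=cv2.resize(t["img"][70:190,120:220],(0,0),fx=4,fy=4)
cv2.imwrite("pics/c.png",o[:,:,::-1])
E
```

```text
(no output)
```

View pics/c.png

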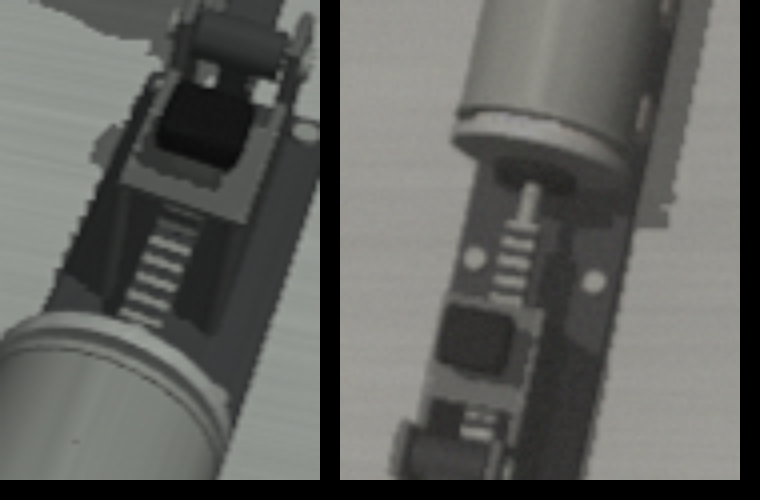

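The jaw is now against the lid cap (right view, (535,175)), and the gap at (465,110) is small or closed. Overpressing is harmless, so I'll give it two more strokes to be sure.

>>> carry_out([
  [0,0,0.025],
  [-0.003,0,0.045],
  [-0.005,0,0.06],
  [-0.005,0,0.067],
  [-0.005,0,0.067],
  [-0.002,0,0.03],
  [0,0,0],
  [0,0,0],
], roll=[0,0,0,0,0,0,0,0], claw=[0,0,0,0,0,0,0,0])

```text
clock: 7.5
position: [479.6, 220.7, 336.6]
ee_rot: [0.996, -0.09, 0.001, -0.001]
contact_force: [-0.1, 0.2, -0.8]
gripper_width: -0.1
grasp_force: 0.0
```

>>> carry_out([
  [0,0,0.025],
  [-0.003,0,0.045],
  [-0.005,0,0.06],
  [-0.005,0,0.067],
  [-0.005,0,0.067],
  [-0.002,0,0.03],
  [0,0,0],
  [0,0,0],
], roll=[0,0,0,0,0,0,0,0], claw=[0,0,0,0,0,0,0,0])

```text
clock: 8.5
position: [479.4, 220.6, 336.0]
ee_rot: [0.996, -0.091, 0.0, -0.001]
contact_force: [0.2, 0.0, -0.9]
gripper_width: -0.4
grasp_force: 0.0
```

```bash
python3 - <<'E'
from h import *
s=shot("scene");t=shot("top")
for p,n in((s,"scene"),(t,"top")):
  for d in place_of(p,"press_release_top")[:1]: print(n,d["at"],world(p,d["at"]).round())
o=np.zeros((500,760,3),np.uint8)
o[:480,:320]=cv2.resize(s["img"][210:330,300:380],(0,0),fx=4,fy=4)
o[:480,340:740]=cv2.resize(t["img"][70:190,120:220],(0,0),fx=4,fy=4)
cv2.imwrite("pics/d.png",o[:,:,::-1])
s=read_state();print(s["clock"],s["position"])
E
```

```text
scene [351.5, 238.6] [630. 193. 117.]
top [152.0, 153.9] [625. 194. 116.]
8.7 [478.79205528 220.10946383 333.41288563]
```

View pics/d.png

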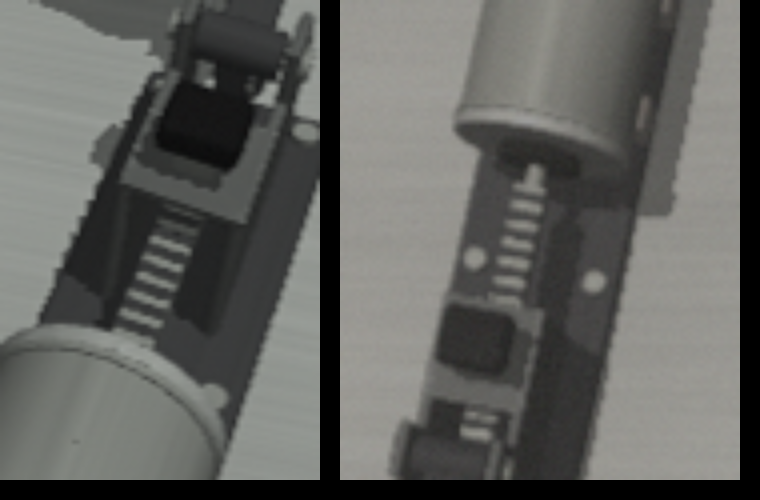

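The dark gap between cap and rim seen earlier at (465,110) has closed. One more harmless stroke for margin, and I'll read the force at its bottom.

>>> carry_out([
  [0,0,0.025],
  [-0.003,0,0.045],
  [-0.005,0,0.06],
  [-0.005,0,0.067],
  [-0.005,0,0.067],
], roll=[0,0,0,0,0], claw=[0,0,0,0,0])

```text
clock: 9.32
position: [474.5, 221.8, 272.9]
ee_rot: [0.996, -0.089, 0.001, 0.001]
contact_force: [-10.9, -1.6, 31.6]
gripper_width: 0.1
grasp_force: 16.4
```

>>> carry_out([
  [0.003,0,-0.03],
  [0.005,0,-0.067],
  [0.005,0,-0.067],
], roll=[0,0,0], claw=[0,0,0])

```text
clock: 9.7
position: [479.8, 220.8, 337.3]
ee_rot: [0.996, -0.09, 0.002, -0.001]
contact_force: [-0.4, 0.2, -1.0]
gripper_width: -0.0
grasp_force: 0.0
```

```bash
python3 - <<'E'
from h import *
s=shot("scene");t=shot("top");w=shot("wrist")
for d in place_of(w,"press_trigger_pad")[:1]: print(d["at"],world(w,d["at"]).round())
o=np.zeros((500,760,3),np.uint8)
o[:480,:320]=cv2.resize(s["img"][210:330,300:380],(0,0),fx=4,fy=4)
o[:480,340:740]=cv2.resize(t["img"][70:190,120:220],(0,0),fx=4,fy=4)
cv2.imwrite("pics/e.png",o[:,:,::-1])
s=read_state();print(s["clock"],s["position"])
E
```

```text
[249.5, 237.2] [489. 221. 164.]
9.9 [478.87747032 220.21266413 333.82408032]
```

View pics/e.png

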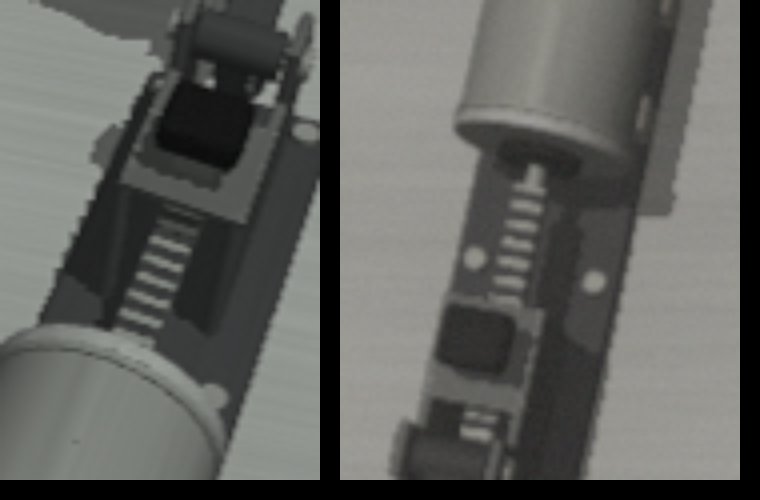

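Nothing changed after the extra stroke: the notches are at their end and the rim is closed, so the lid is home. Now the release.

>>> carry_out([
  [0.02,0,-0.015],
  [0.075,0,-0.015],
  [0.13,0,-0.015],
  [0.15,0,0],
  [0.15,0,0.03],
  [0.15,0,0.043],
  [0.15,0,0.05],
  [0.15,0,0.055],
], roll=[0,0,0,0,0,0,0,0], claw=[0,0,0,0,0,0,0,0])

```text
clock: 10.9
position: [626.4, 193.2, 281.5]
ee_rot: [0.996, -0.09, -0.001, 0.001]
contact_force: [-3.7, -2.4, 5.7]
gripper_width: -0.0
grasp_force: 2.9
```

>>> carry_out([
  [0,0,0.001],
  [0,0,0.001],
], roll=[0,0], claw=[0,0])

```text
clock: 11.15
position: [626.3, 193.1, 281.1]
ee_rot: [0.996, -0.09, -0.0, 0.001]
contact_force: [-4.6, -3.2, 5.4]
gripper_width: 0.1
grasp_force: 2.9
```

Tip at ~108. I'll press on to the stop and hold for over a second.

>>> carry_out([
  [0,0,0.002],
  [0,0,0.003],
  [0,0,0.003],
  [0,0,0.003],
  [0,0,0.003],
  [0,0,0.003],
  [0,0,0.003],
  [0,0,0.003],
], roll=[0,0,0,0,0,0,0,0], claw=[0,0,0,0,0,0,0,0])

```text
clock: 12.15
position: [626.4, 193.2, 279.3]
ee_rot: [0.996, -0.09, 0.0, 0.0]
contact_force: [-3.8, -2.5, 9.0]
gripper_width: -0.0
grasp_force: 4.5
```

```bash
python3 - <<'E'
from h import *
s=shot("scene");t=shot("top")
o=np.zeros((500,760,3),np.uint8)
o[:480,:320]=cv2.resize(s["img"][210:330,300:380],(0,0),fx=4,fy=4)
o[:480,340:740]=cv2.resize(t["img"][70:190,120:220],(0,0),fx=4,fy=4)
cv2.imwrite("pics/f.png",o[:,:,::-1])
E
```

```text
(no output)
```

View pics/f.png

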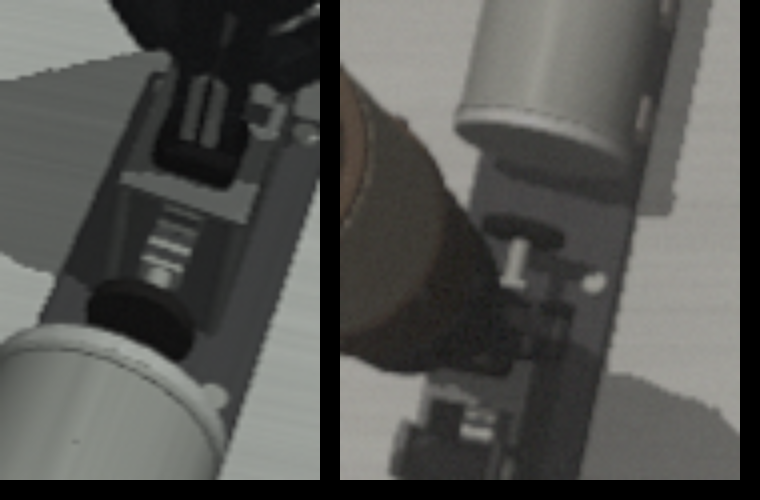

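The jaw pad has moved clear of the lid by about 40 mm (right view, (525,230)), which matches fully back, and the lid is still closed on the rim. I'll hold a little longer, then lift away.

>>> carry_out([
  [0,0,0.001],
  [0,0,0.001],
  [0,0,0.001],
  [0,0,0.001],
  [0,0,-0.03],
  [0,0,-0.08],
  [0,0,-0.13],
  [0,0,-0.13],
], roll=[0,0,0,0,0,0,0,0], claw=[0,0,0,0,0,0,0,0])

```text
clock: 13.25
position: [627.4, 194.0, 413.3]
ee_rot: [0.996, -0.09, 0.006, -0.003]
contact_force: [-0.5, -0.3, 0.2]
gripper_width: 0.2
grasp_force: 0.0
```

```bash
python3 - <<'E'
from h import *
s=shot("scene");t=shot("top")
o=np.zeros((500,760,3),np.uint8)
o[:480,:320]=cv2.resize(s["img"][210:330,300:380],(0,0),fx=4,fy=4)
o[:480,340:740]=cv2.resize(t["img"][70:190,120:220],(0,0),fx=4,fy=4)
cv2.imwrite("pics/g.png",o[:,:,::-1])
E
```

```text
(no output)
```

View pics/g.png

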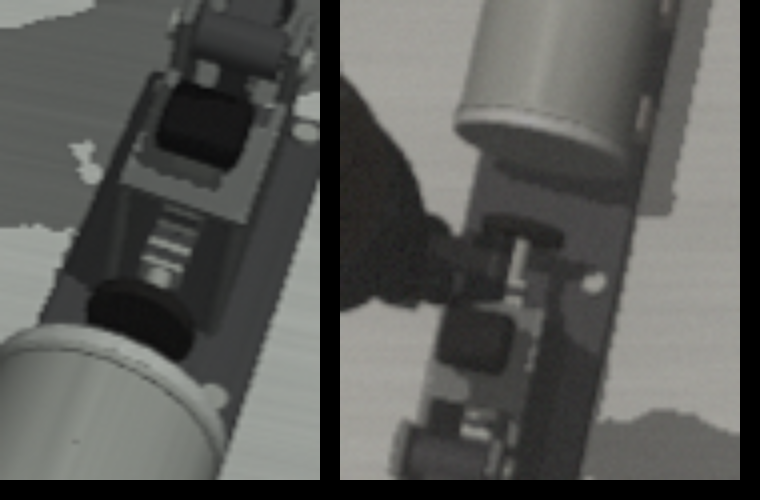

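The button is up, the jaw is about 41 mm clear of the lid (fully back), and the lid is closed on the rim.

```bash
python3 -c "from bench import *;print(job_done())"
```

```text
the job is handed in; nothing more can be done
None
```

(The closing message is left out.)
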